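Lock the filter cartridge into the grinder's water filter housing

ROBOT

A 6-joint arm with a two-finger parallel gripper is mounted at the origin on the work surface. World frame = base frame: x ahead of the robot, y to its left, z up, the work surface at z = 0. Lengths are in m, angles in rad, forces in N, time in s.
With the tool pointing down it reaches from about 0.35 to 0.775 m from the base axis. Payload 5.5 kg.
Tool frame: the origin (TCP) lies midway between the tips of the shut fingers; the grasp point (between the pads) lies arm.tcp_to_grasp behind it (arm.tcp_to_grasp is the distance from the TCP to the grasp point, in m); z points along the fingers, y is the line along which they close (so a half turn about z gives the same grasp; the last joint's range is limited). The gripper opens to 85 mm and grips with 20 to 120 N. Pads are 22 mm wide; open, the fingers measure 114 mm over their backs; the gripper's body (76 mm by 85 mm) begins 54 mm behind the grasp point. The pads swing forward as they close: fully open they stand 13 mm farther back than shut.
Start: joints at [-0.14, 0.313, 0.046, 1.304, 0, 1.431], TCP at [0.575, -0, 0.231] pointing down, gripper open.
Joint ranges: [-2.76, 2.76], [-0.86, 1.69], [-1.03, 1.26], [-2.2, 2.34], [-1.47, 1.5], [-3.14, 3.14]. Speed limits (rad/s): [2.57, 2.57, 3.14, 3.14, 3.14, 3.14].

INTERFACE

Orientations are given as [roll, pitch, yaw] about the fixed x, y, z axes, in that order (R = Rz(yaw) Ry(pitch) Rx(roll)).
In Python, from bench import arm gives the robot as it stands. The module is installed in compiled form; this text tells all that it offers.
- The arm moves only by the tool carry_out, never from a script. Its argument "rows" is a list of rows, each an object with "translation": the shift along the tool's x, y, z in units of 30 mm (1.0 is 30 mm), a list of three; "dr": the turn, a rotation vector about the tool's x, y, z in units of 8 degrees (1.0 is 8 degrees), a list of three; "hand": the closure, from 0 (fully open) to 1 (shut). In form: [{"translation": [x, y, z], "dr": [ax, ay, az], "hand": hand}, ...]. A call has 1 to 20 rows; each row shifts and turns the commanded pose from where the row before left it, along the tool's axes as they then stand; what a row does not reach is not made up. A row lasts 1/10 s, in which the tool goes at most 50 mm and 8.59 degrees, less where a joint would pass 70% of its speed; a pose out of reach is approached as far as the arm can. A call is refused whole if a number of a shift passes 1 or a number of a turn 1, either way. A call with a gripper value outside its range is refused whole. The fingers move at their own pace and stop on an object; the grip force is fixed at half the most. Time passes only in rows, so rows that do not move let the fingers close. It gives the time, the measured TCP pose, the force, the opening and the grip force at its end, in the units of the state.
- arm.get_state(): the state, without advancing time (a new reading comes with each control period).
- arm.get_image(name): name is "scene" or "side" or "wrist"; returns a dict with "pixels" (400x640x3 uint8, red, green, blue), "intrinsics" (3x3 intrinsics, pixels), "position" and "attitude" of the camera in the world. Camera axes: x right, y up, looking along -z (the intrinsics and any distortion apply to the point x, -y, -z); pixel columns grow to the right and rows downward; lengths in m; the calibration is good to about 2 mm. A picture is of the moment at which its call begins. There is no depth.
- arm.sign_off(): hands the job in; it is judged then, once.
Trained networks look in a picture, given as the dict that the camera call returned (one of the last four; its "shot" number tells which), for a name from the list of things; names that differ only in an ending like _2 or _b are one class to them, and where a whole thing is asked for, a point or a joint stands for the part that bears it (a point fixed in the world has none). Each returns a list of dicts, best first, with "confidence" (0 to 1); they miss things now and then, are a little off and sometimes report something else, mostly with a low value. They report only what shows in the picture. A call takes as long as a camera call.
- arm.search_frame(target, picture): "extent" ([left, top, right, bottom] in pixels, round what is visible of it).
- arm.place_of(target, picture): "location" ([column, row] in pixels: a listed point, or the origin of a listed thing).
The state is a dict: "time": time; "qpos": joint angles; "joint_vel": joint speeds; "joint_efforts": joint torques, N m; "tcp_pos": TCP position; "tcp_rot": TCP orientation; "ft_force": force on the tool from outside, world axes, zero at the start; "torque": the same for the moment, N m; "finger_gap": opening from 0.0 (shut) to 1.0 (fully open); "finger_force": force on a finger pad.
Only numpy, scipy, OpenCV 4.12 (cv2) and the standard library are available. Lean on these libraries where they do the work, as an engineer would, in place of code of your own. Each camera call takes 0.05 s, during which the arm holds its last target. There are 200 camera calls.

TASK

Fit the filter cartridge (the part with the wing grip and two side pins) into the open well of the filter housing: let its pins down through the two slots of the ring, push it in against the spring and turn it clockwise about a quarter turn to the stop, so that it clicks up into its notches. Leave it locked fully home and let go of it, and leave the other things on the bench where they stand.

Things in the scene. Friction and masses are not known exactly. Their poses are not given: they have to be found in the camera images.
- cartridge: Filter cartridge, the loose part to fit, about 180 g, upright on the bench: aluminium cylinder 38 mm in diameter, 50 mm tall (foot bevelled to 28 mm over the lowest 6 mm), with a wing grip on top and two side pins. Origin: centre of the underside; z up along its axis; x along the line of the pins and of the wing. A half turn about z makes no difference.
- wing (a point): Centre of the cartridge's black wing grip, on its axis 67.5 mm above the underside: an upright plate 38 mm long (along x), 12 mm thick (along y), from 50 to 85 mm above the underside.
- pins (a point): Centre of the cartridge's two round steel pins, on its axis 26.5 mm above the underside. Pins 9 mm thick, along x, sticking out to either side, to 28 mm from the axis.
- housing: Filter housing, fixed: dark cast block 120 mm square, 84 mm high, a brass stub on its +x face, with a round well 41 mm wide ringed by a steel bayonet ring with two entry slots. Origin: centre of the underside, on the bench; z up, the well's axis. At home the cartridge's pins lie along x; the slots, on x turned +75 degrees about z (anticlockwise from above).
- mouth (a point): Centre of the top face of the bayonet ring (42 mm inside, 73 mm outside), 90 mm above the bench; axes as the housing. Two facing slots 13 mm wide inside, widening outwards. Under the ring a channel leads each pin clockwise (from above) through 75 degrees to a stop, where the ring's underside has a notch 4 mm deep. It cannot turn the other way.
- home (a point): On the housing's axis 54 mm above the bench: where the cartridge's underside centre lies when locked, its pins pushed up into the notches by the spring. Axes as the housing. Let go in the slots, the cartridge floats 3 to 5 mm above this. To turn, its underside must be 4 mm or more below this point; it meets the channel floor 9 mm below.
- seat (a joint): Brass spring seat in the well, a 32 mm disc that the cartridge's foot pushes down: 0 m free (its top 61.5 mm above the bench), growing as pressed; 0.0075 with the cartridge home, 0.0165 at the channel floor. Spring 700 N/m, no preload: about 5 N at home, 8 N to pass under the ring, 12 N at the floor.
- bung: Bystander: plain grey plastic bung without pins, 38 mm in diameter, 60 mm tall, with a round knob; stands between the task's things. Origin under its centre.
- grit_jar: Bystander: clear glass jar, 68 mm in diameter, 95 mm tall, steel lid. Origin under its centre.
- polish_jar: Bystander: amber glass jar, 60 mm in diameter, 85 mm tall, white lid. Origin under its centre.
- powder_cup: Bystander: open white plastic cup, 72 mm in diameter, 80 mm tall. Origin under its centre.
- brush: Bystander: flat brush lying at the right of the bench, about 200 mm long along its x. Origin under its middle.
- wrench: Bystander: steel wrench lying at the left of the bench, long along its x. Origin under its middle.
- angle_rest: Bystander: small L-shaped wooden grinding rest, 90 x 60 mm, 58 mm tall. Origin under its centre.

How it is judged:
By the outcome, as a careful person would: the job done as asked, in the order asked, and still so for the second after the job is handed in, with the robot touching nothing.
It also fails if it takes over 51 s, if anything falls off the work surface, if the arm or the gripper's body presses on something with over 40 N, if the wrist force passes 120 N, or if a joint passes its speed limit or range.

## Working session

There is one attempt and no reset: what is moved stays moved. The work goes in short steps, Python scripts to look and compute and a tool call to move; the robot and the scene stay as the last step left them, time stands still between calls to the robot, and variables do not carry over. Pictures are saved under pics/ and viewed, at most 10 in all, crops included, and the job is handed in when it is done.

Besides the shell and the picture viewer there is one more tool, called after ">>>" in YAML: its name, and indented under it one key for each argument. carry_out: Moves the arm, as the interface text tells. Its arguments: {"type":"object","properties":{"rows":{"type":"array"}},"required":["rows"]}

```bash
mkdir -p pics; cat > h.py <<'E'
import numpy as np, cv2
from scipy.spatial.transform import Rotation as R
from bench import arm
def ray(p,uv):
    K=np.array(p["intrinsics"]);A=np.array(p["attitude"],float)
    A=A if A.shape==(3,3) else (R.from_euler('xyz',A).as_matrix() if A.size==3 else R.from_quat(A).as_matrix())
    d=np.linalg.inv(K)@[uv[0],uv[1],1]; return np.array(p["position"]),A@[d[0],-d[1],-d[2]]
def at(p,uv,z):
    o,d=ray(p,uv); return (o+d*(z-o[2])/d[2])
def tri(rs):
    M=np.zeros((3,3));b=np.zeros(3)
    for o,d in rs:
        d=d/np.linalg.norm(d);P=np.eye(3)-np.outer(d,d);M+=P;b+=P@o
    return np.linalg.solve(M,b)
def save(p,n): cv2.imwrite("pics/"+n+".png",p["pixels"][:,:,::-1])
E
python3 - <<'E'
from h import *
np.set_printoptions(precision=4,suppress=True)
print(arm.tcp_to_grasp); s=arm.get_state(); print({k:np.round(v,3) for k,v in s.items()})
Z=dict(wing=.0675,pins=.0265,cartridge=0,mouth=.09,home=.054,housing=0,bung=0,grit_jar=0,polish_jar=0,powder_cup=0,angle_rest=0)
for c in ["scene","side","wrist"]:
    p=arm.get_image(c); save(p,c); print(c,p.keys(),p["attitude"],p["position"],p["intrinsics"])
    for n,z in Z.items():
        for r in arm.place_of(n,p)[:2]: print(n,round(r["confidence"],2),np.round(r["location"],1),at(p,r["location"],z))
E
cd pics; python3 -c "
import cv2,numpy as np
a=cv2.imread('scene.png');b=cv2.imread('side.png');cv2.imwrite('c1.png',a)"
```

```text
0.0187
{'time': np.float64(0.0), 'qpos': array([-0.14 ,  0.314,  0.045,  1.304, -0.   ,  1.431]), 'joint_vel': array([-0.001,  0.   ,  0.002, -0.   ,  0.001,  0.   ]), 'joint_efforts': array([ -0.003, -48.063,  29.853,   0.02 ,  -0.   ,  -0.   ]), 'tcp_pos': array([0.574, 0.   , 0.23 ]), 'tcp_rot': array([-3.14 , -0.   ,  1.571]), 'ft_force': array([-0.484, -1.166, -0.689]), 'torque': array([-0.02 ,  0.002, -0.027]), 'finger_force': np.float64(0.0), 'finger_gap': np.float64(0.999)}
scene dict_keys(['pixels', 'intrinsics', 'position', 'attitude', 'shot']) [0.8388 0.02   2.3427] [1.4815 0.8674 1.175 ] [[510.6181   0.     309.3377]
 [  0.     510.6181 199.4329]
 [  0.       0.       1.    ]]
wing 0.63 [390.3 204.4] [0.4542 0.1977 0.0675]
pins 0.51 [389.1 215. ] [0.4593 0.2012 0.0265]
cartridge 0.63 [385.8 218.9] [0.4578 0.1893 0.    ]
mouth 0.65 [291.5 160.7] [ 0.5291 -0.1765  0.09  ]
home 0.73 [289.8 169.4] [ 0.5365 -0.1796  0.054 ]
home 0.46 [290.8 159.6] [ 0.4946 -0.2176  0.054 ]
housing 0.96 [294.8 182.8] [ 0.5323 -0.1618  0.    ]
bung 0.66 [340.  194.2] [ 0.4684 -0.0026  0.    ]
gr
[... 909 characters left out ...]
6 -0.1473  0.054 ]
housing 0.6 [366.1 172. ] [ 0.544  -0.1575  0.    ]
bung 0.55 [378.1 222.1] [0.476  0.0018 0.    ]
polish_jar 0.59 [283.9 191.2] [ 0.7406 -0.0234  0.    ]
powder_cup 0.61 [254.2 253.1] [0.74   0.1773 0.    ]
angle_rest 0.95 [243. 351.] [0.6706 0.3924 0.    ]
wrist dict_keys(['pixels', 'intrinsics', 'position', 'attitude', 'shot']) [-0.2688  0.0003 -0.0005] [0.5741 0.0675 0.375 ] [[343.6098   0.     321.4162]
 [  0.     343.6098 201.0576]
 [  0.       0.       1.    ]]
home 0.79 [291.9 323.3] [ 0.5421 -0.1572  0.054 ]
housing 0.89 [298.1 296.5] [ 0.5452 -0.1572  0.    ]
bung 0.97 [228.9 173.1] [ 0.4715 -0.0037  0.    ]
polish_jar 0.66 [464.5 191.9] [ 0.7346 -0.0252  0.    ]
```

View pics/scene.png

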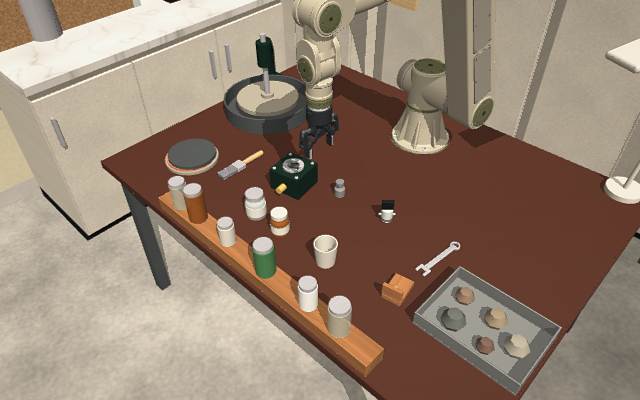

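View pics/side.png

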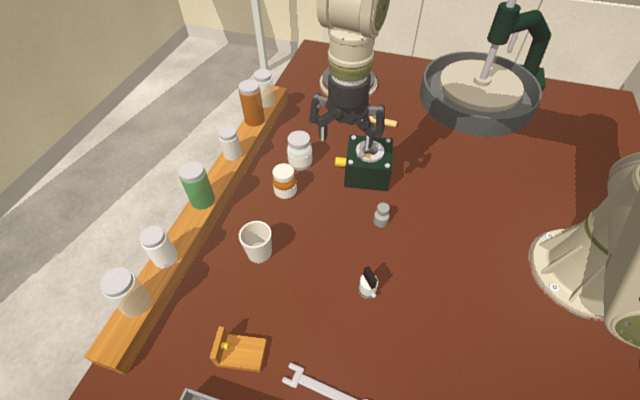

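The scene image shows the cartridge near (388,210), the bung at (340,190) and the housing at (294,172). The side image has the cartridge at (368,283) and the mouth at (369,151). Both agree on the cartridge at about (0.460, 0.193) and the housing at about (0.543, -0.155). I'm moving the wrist camera over the cartridge.

>>> carry_out:
  rows:
    - {"translation":[0.91,-0.54,0],"dr":[0,0,0],"hand":0}
    - {"translation":[0.91,-0.54,0],"dr":[0,0,0],"hand":0}
    - {"translation":[0.91,-0.54,0],"dr":[0,0,0],"hand":0}
    - {"translation":[0.91,-0.54,0],"dr":[0,0,0],"hand":0}
    - {"translation":[0.91,-0.54,0],"dr":[0,0,0],"hand":0}
    - {"translation":[0.91,-0.54,0],"dr":[0,0,0],"hand":0}
    - {"translation":[0.91,-0.54,0],"dr":[0,0,0],"hand":0}
    - {"translation":[0,0,0],"dr":[0,0,0],"hand":0}
    - {"translation":[0,0,0],"dr":[0,0,0],"hand":0}

```text
time: 2.7
tcp_pos: [0.4615, 0.1915, 0.2315]
tcp_rot: [3.141, 0.0, 1.573]
ft_force: [0.7, 0.1, -0.2]
finger_gap: 1.0
finger_force: 0.0
```

```bash
python3 - <<'E'
from h import *
np.set_printoptions(precision=4,suppress=True)
s=arm.get_state(); print(s["tcp_pos"],s["tcp_rot"],s["ft_force"])
p=arm.get_image("wrist"); save(p,"w1"); np.savez("w1.npz",**{k:p[k] for k in("pixels","intrinsics","position","attitude")})
for n,z in dict(wing=.0675,pins=.0265,cartridge=0,bung=0).items():
    for r in arm.place_of(n,p)[:2]: print(n,round(r["confidence"],2),np.round(r["location"],1),at(p,r["location"],z))
l=[r for r in arm.place_of("wing",p)][:1]
u,v=map(int,l[0]["location"]) if l else (320,200)
print(u,v)
c=p["pixels"][max(0,v-60):v+60,u-80:u+80,::-1]; cv2.imwrite("pics/w1c.png",cv2.resize(c,None,fx=5,fy=5,interpolation=cv2.INTER_CUBIC))
E
```

```text
[0.4615 0.1915 0.2315] [3.1408 0.0002 1.5725] [ 0.6509  0.0583 -0.2422]
wing 0.69 [322.9 180. ] [0.4619 0.1941 0.0675]
pins 0.91 [322.9 173.9] [0.4621 0.1919 0.0265]
cartridge 0.56 [320.4 170.3] [0.4594 0.1908 0.    ]
bung 0.78 [328.5 322.4] [ 0.4697 -0.0024  0.    ]
322 180
```

View pics/w1c.png

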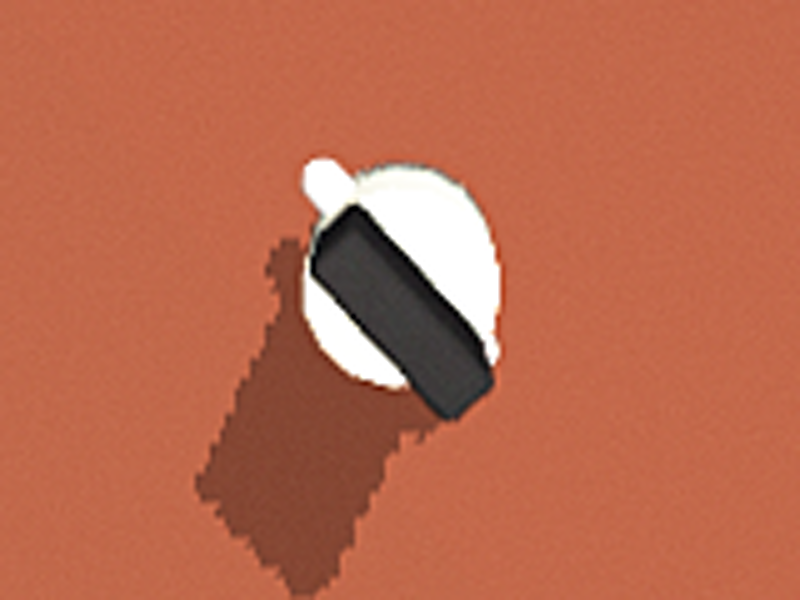

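The crop (5x, centred on 322,180) shows the wing running from upper left (340,240) to lower right (470,395), with a pin at (322,180). The wing's top face is slightly lighter than its side. I'll measure its axis precisely.

```bash
python3 - <<'E'
from h import *
np.set_printoptions(precision=4,suppress=True)
d=np.load("w1.npz"); im=d["pixels"].astype(int)
v=im[120:240,242:402].max(2)
for lo,hi in((38,80),(0,80)):
    m=((v>=lo)&(v<hi)).astype(np.uint8)
    n,l,st,c=cv2.connectedComponentsWithStats(m); k=1+np.argmax(st[1:,4])
    ys,xs=np.where(l==k); P=np.array([at(d,(x+242,y+120),.085)[:2] for x,y in zip(xs,ys)])
    r=cv2.minAreaRect((P*1e4).astype(np.float32)); print(st[k],P.mean(0),r, cv2.boxPoints(r)/1e4)
    q=P-P.mean(0);w,V=np.linalg.eigh(q.T@q/len(q)); print(np.degrees(np.arctan2(V[1,1],V[0,1])),np.sqrt(12*w))
print(np.bincount(v[v<90]))
E
```

```text
[ 63  45  36  39 533] [0.4614 0.1937] ((4612.7861328125, 1937.732666015625), (121.28971862792969, 373.6001892089844), 40.61542892456055) [[0.4445 0.204 ]
 [0.4688 0.1756]
 [0.478  0.1835]
 [0.4537 0.2119]]
130.5256356648011 [0.0111 0.0371]
[ 62  41  37  43 724] [0.4611 0.1959] ((4614.05126953125, 1956.4324951171875), (147.556884765625, 400.3428039550781), 40.61542892456055) [[0.4428 0.206 ]
 [0.4688 0.1756]
 [0.48   0.1853]
 [0.454  0.2156]]
129.123823100457 [0.0141 0.0386]
[ 1  0  2  0  0  0  3  2  0  0  3  4  4  3  5  5  3  2  4  5  2  8  5  6
  4  3  5  1  7  5  2  7 15 11  9 17 13  7  4  6  7  4  5 12  3  4  4  4
  5 11  1  2  5  6  8  3 14 13 10 14 33 46 46 62 66 48 51 21 15  6  4  1
  0  0  1  1  2  0  2  1  1  0  0  0  0  0  0  0  0  1]
```

Cartridge: centre (0.4614, 0.1937), wing axis 130.6°. The measured top is 37.4 x 12.1 mm, which fits the given 38 x 12. I'll turn the tool so its closing line crosses the wing, then descend part way and check.

>>> carry_out:
  rows:
    - {"translation":[0.07,0,0.5],"dr":[0,0,-0.84],"hand":0.3}
    - {"translation":[0,0,0.5],"dr":[0,0,-0.84],"hand":0.3}
    - {"translation":[0,0,0.5],"dr":[0,0,-0.84],"hand":0.3}
    - {"translation":[0,0,0.5],"dr":[0,0,-0.84],"hand":0.3}
    - {"translation":[0,0,0.4],"dr":[0,0,-0.84],"hand":0.3}
    - {"translation":[0,0,0],"dr":[0,0,-0.84],"hand":0.3}
    - {"translation":[0,0,0],"dr":[0,0,0],"hand":0.3}
    - {"translation":[0,0,0],"dr":[0,0,0],"hand":0.3}

```text
time: 3.8
tcp_pos: [0.4621, 0.1928, 0.1594]
tcp_rot: [3.141, 0.0, 2.271]
ft_force: [-0.8, -0.6, 1.3]
finger_gap: 0.699
finger_force: 0.0
```

```bash
python3 - <<'E'
from h import *
np.set_printoptions(precision=4,suppress=True)
s=arm.get_state(); print(s["tcp_pos"],np.degrees(s["tcp_rot"]),s["finger_gap"],s["qpos"])
p=arm.get_image("wrist"); save(p,"w2")
for n,z in dict(wing=.0675,pins=.0265).items():
    for r in arm.place_of(n,p)[:1]: print(n,round(r["confidence"],2),np.round(r["location"],1),at(p,r["location"],z))
E
```

```text
[0.4621 0.1928 0.1594] [179.982    0.0132 130.1157] 0.6989241436157265 [ 0.2349  0.2049 -0.2774  1.088  -0.0001  1.1056]
wing 0.94 [321.3 203.4] [0.4606 0.1935 0.0675]
pins 0.92 [324.5 193.9] [0.4648 0.1926 0.0265]
```

View pics/w2.png

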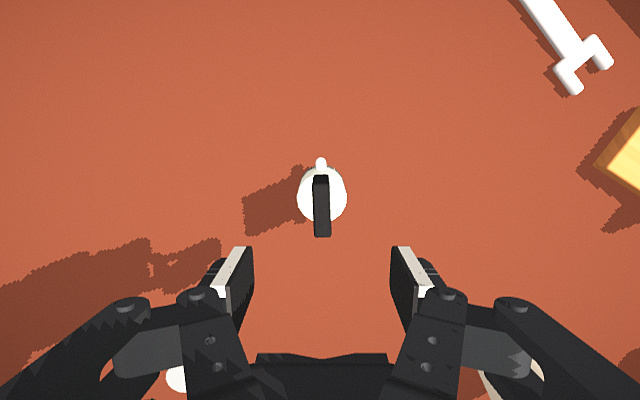

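The wing at column 321 (rows 177–236) is upright in the image and centred between the pads at columns 252 and 392. I'll descend and grip.

>>> carry_out:
  rows:
    - {"translation":[0.04,0,0.8],"dr":[0,0,-0.06],"hand":0.3}
    - {"translation":[0,0,0.8],"dr":[0,0,0],"hand":0.3}
    - {"translation":[0,0,0.8],"dr":[0,0,0],"hand":0.3}
    - {"translation":[0,0,0.6],"dr":[0,0,0],"hand":0.3}
    - {"translation":[0,0,0.5],"dr":[0,0,0],"hand":0.3}
    - {"translation":[0,0,0],"dr":[0,0,0],"hand":0.3}
    - {"translation":[0,0,0],"dr":[0,0,0],"hand":0.7}
    - {"translation":[0,0,0],"dr":[0,0,0],"hand":1}
    - {"translation":[0,0,0],"dr":[0,0,0],"hand":1}
    - {"translation":[0,0,0],"dr":[0,0,0],"hand":1}
    - {"translation":[0,0,0],"dr":[0,0,0],"hand":1}
    - {"translation":[0,0,0],"dr":[0,0,0],"hand":1}

```text
time: 5.15
tcp_pos: [0.4618, 0.1944, 0.0554]
tcp_rot: [3.14, 0.001, 2.283]
ft_force: [-0.1, 0.0, 5.3]
finger_gap: 0.13
finger_force: 59.4
```

>>> carry_out:
  rows:
    - {"translation":[0,0,-0.7],"dr":[0,0,0],"hand":1}
    - {"translation":[0,0,-0.8],"dr":[0,0,0.85],"hand":1}
    - {"translation":[0,0,-0.9],"dr":[0,0,0.85],"hand":1}
    - {"translation":[0,0,-1],"dr":[0,0,0.85],"hand":1}
    - {"translation":[0,0,-1],"dr":[0,0,0.85],"hand":1}
    - {"translation":[0,0,-1],"dr":[0,0,0.85],"hand":1}
    - {"translation":[0,0,-1],"dr":[0,0,0.85],"hand":1}

```text
time: 5.85
tcp_pos: [0.4602, 0.194, 0.2471]
tcp_rot: [-3.141, 0.0, 1.566]
ft_force: [1.0, 0.6, -2.0]
finger_gap: 0.133
finger_force: 58.8
```

>>> carry_out:
  rows:
    - {"translation":[-0.5,0.1,0],"dr":[0,0,0],"hand":1}
    - {"translation":[-1,0.19,0],"dr":[0,0,0],"hand":1}
    - {"translation":[-1,0.19,0],"dr":[0,0,0],"hand":1}
    - {"translation":[-1,0.19,0],"dr":[0,0,0],"hand":1}
    - {"translation":[-1,0.19,0],"dr":[0,0,0],"hand":1}
    - {"translation":[-1,0.19,0],"dr":[0,0,0],"hand":1}
    - {"translation":[-1,0.19,0],"dr":[0,0,0],"hand":1}
    - {"translation":[-1,0.19,0],"dr":[0,0,0],"hand":1}
    - {"translation":[-1,0.19,0],"dr":[0,0,0],"hand":1}
    - {"translation":[-1,0.19,0],"dr":[0,0,0],"hand":1}
    - {"translation":[-1,0.19,0],"dr":[0,0,0],"hand":1}
    - {"translation":[-1,0.19,0],"dr":[0,0,0],"hand":1}
    - {"translation":[-1,0.19,0],"dr":[0,0,0],"hand":1}
    - {"translation":[-1,0.19,0],"dr":[0,0,0],"hand":1}
    - {"translation":[-0.6,0.1,0],"dr":[0,0,0],"hand":1}
    - {"translation":[0,0,0],"dr":[0,0,0],"hand":1}
    - {"translation":[0,0,0],"dr":[0,0,0],"hand":1}

```text
time: 7.55
tcp_pos: [0.5405, -0.2285, 0.2457]
tcp_rot: [-3.14, -0.001, 1.57]
ft_force: [0.2, -0.2, -2.2]
finger_gap: 0.132
finger_force: 58.8
```

```bash
python3 - <<'E'
from h import *
np.set_printoptions(precision=4,suppress=True)
s=arm.get_state(); print(s["tcp_pos"],np.degrees(s["tcp_rot"]),s["finger_gap"],s["qpos"],s["ft_force"],s["torque"])
p=arm.get_image("wrist"); save(p,"w3"); np.savez("w3.npz",**{k:p[k] for k in("pixels","intrinsics","position","attitude")})
zc=s["tcp_pos"][2]-.0554
for n,z in dict(mouth=.09,home=.054,housing=0,wing=zc+.0675,pins=zc+.0265).items():
    for r in arm.place_of(n,p)[:2]: print(n,round(r["confidence"],2),np.round(r["location"],1),at(p,r["location"],z))
E
```

```text
[ 0.5405 -0.2285  0.2457] [-179.9283   -0.0794   89.9712] 0.1317589455718086 [-0.5369  0.3349  0.1116  1.3493  0.0006  1.0344] [ 0.2065 -0.1746 -2.1678] [ 0.0819  0.0439 -0.0103]
mouth 0.61 [326.3 102.2] [ 0.5433 -0.1574  0.09  ]
home 0.55 [326.8 100.9] [ 0.5442 -0.1557  0.054 ]
housing 0.97 [325.1 104.5] [ 0.5431 -0.1586  0.    ]
housing 0.3 [504.6  88.5] [ 0.7365 -0.1422  0.    ]
wing 0.64 [321.4 277.7] [ 0.5394 -0.2309  0.2578]
wing 0.38 [372.7 282.2] [ 0.5612 -0.233   0.2578]
pins 0.67 [321.2 237.5] [ 0.5393 -0.2288  0.2168]
```

View pics/w3.png

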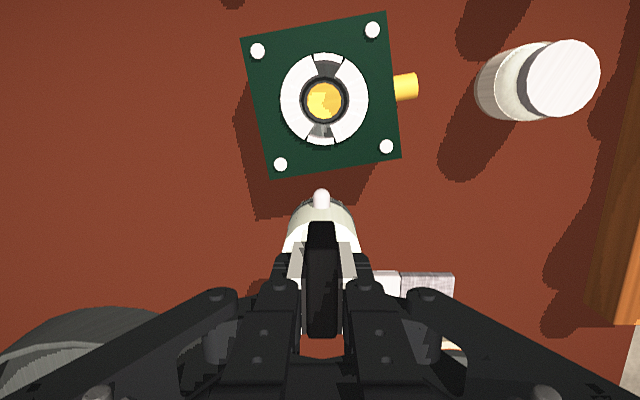

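The image shows the housing with its ring centred at (325,99), slots at about (328,65) and (322,133), and the stub at (406,87). The cartridge is in the fingers with a pin at (321,197). I'll fit the block outline and the ring.

```bash
python3 - <<'E'
from h import *
np.set_printoptions(precision=4,suppress=True)
d=np.load("w3.npz"); im=d["pixels"].astype(int)
# block: hull of green-dark + white fittings; green mask
g=((im[...,1]>im[...,0]+8)&(im.max(2)<110)).astype(np.uint8); g[190:]=0
n,l,st,c=cv2.connectedComponentsWithStats(g);k=1+np.argmax(st[1:,4]);print(st[k])
ys,xs=np.where(l==k);P=np.array([at(d,(x,y),.084)[:2] for x,y in zip(xs,ys)])
r=cv2.minAreaRect((P*1e4).astype(np.float32));print("block",r)
# ring: bright blob
w=(im.min(2)>150).astype(np.uint8);w[:45]=0;w[150:]=0;w[:,:272]=0;w[:,376:]=0
ys,xs=np.where(w);pts=np.c_[xs,ys].astype(np.int32);P=np.array([at(d,q,.09)[:2] for q in pts])
ok=np.hypot(*(P-[.5425,-.156]).T)<.042;P=P[ok]
c,rad=cv2.minEnclosingCircle((P*1e4).astype(np.float32));print("ring",c,rad);c=np.array(c)/1e4
# outer edge circle fit
v=P-c;a=np.degrees(np.arctan2(v[:,1],v[:,0]))%360;rr=np.hypot(*v.T)
from scipy.optimize import least_squares
E=[P[(a//6==b)][np.argmax(rr[a//6==b])] for b in range(60) if ((a//6==b).sum()>3 and rr[a//6==b].max()>.034)]
E=np.array(E);f=least_squares(lambda q:np.hypot(*(E-q[:2]).T)-q[2],[*c,.036],loss="soft_l1",f_scale=.0005);print("fit",f.x,len(E))
v=P-f.x[:2];a=np.degrees(np.arctan2(v[:,1],v[:,0]))%360;rr=np.hypot(*v.T)
# slots: sample brightness along arcs on ring top
K=d["intrinsics"];A=d["attitude"];A=A if A.shape==(3,3) else R.from_euler('xyz',A).as_matrix()
def px(X):
    q=A.T@(X-d["position"]);return K[0,0]*q[0]/-q[2]+K[0,2],K[1,1]*-q[1]/-q[2]+K[1,2]
gray=im.min(2).astype(np.float32)
for R0 in(.025,.028,.031):
    t=np.radians(np.arange(0,360,1.));U=np.array([px(np.array([f.x[0]+R0*np.cos(x),f.x[1]+R0*np.sin(x),.09])) for x in t],np.float32)
    s=cv2.remap(gray,U[None,:,0],U[None,:,1],1)[0]
    for lo in(40,220):
        q=np.arange(lo,lo+100);dk=q[s[q%360]<175];print(R0,lo,dk.min() if len(dk) else 0,dk.max() if len(dk) else 0,dk.mean(),len(dk))
c=im[20:180,230:410,::-1].astype(np.uint8);cv2.imwrite("pics/w3c.png",cv2.resize(c,None,fx=3.5,fy=3.5,interpolation=2))
# pin tip/wing angle of held part
s=im.max(2);m=((s<50)).astype(np.uint8)
E
```

```text
[  240    10   162   170 13433]
block ((5412.01318359375, -1554.95849609375), (1200.9324951171875, 1198.7327880859375), 9.579922676086426)
ring (5412.71826171875, -1554.5855712890625) 370.8736877441406
fit [ 0.5413 -0.1555  0.0368] 60
0.025 40 66 104 85.0 39
0.025 220 246 283 264.5 38
0.028 40 65 105 85.0 41
0.028 220 245 285 265.0 41
0.031 40 64 106 85.0 43
0.031 220 244 285 271.94736842105266 19
```

View pics/w3c.png

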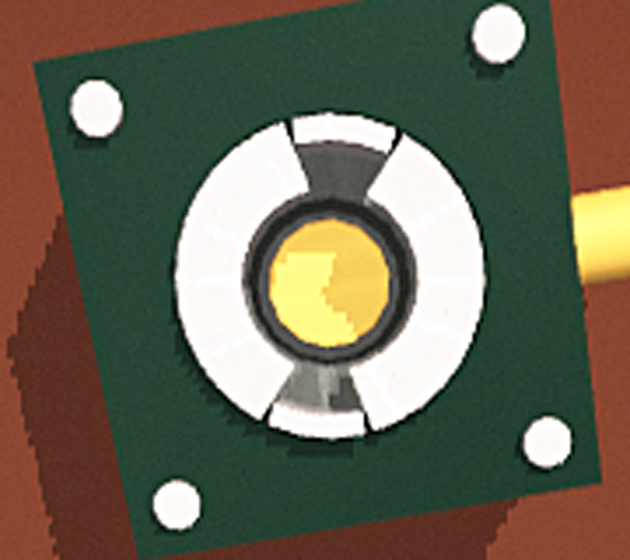

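Housing: centre (0.5412, -0.1555), yaw 9.6° (block edge 120.0 mm). The slots measure 84.8°, against an expected 84.6°. Next I'll check the wrist camera for bias using the held part.

```bash
python3 - <<'E'
from h import *
np.set_printoptions(precision=4,suppress=True)
s=arm.get_state();T=R.from_euler('xyz',s["tcp_rot"]).as_matrix()
d=np.load("w3.npz");im=d["pixels"].astype(int);print("cam in tool",T.T@(d["position"]-s["tcp_pos"]),np.degrees(d["attitude"]))
for v in (188,192,196,200,225,230,240,250,260): 
    r=im[v]; x=np.arange(640)
    if v<205: m=(x>295)&(x<350)&(r.min(1)>140)
    else: m=(x>300)&(x<345)&(r.max(1)<90)
    print(v,x[m].min() if m.any() else 0,x[m].max() if m.any() else 0)
A=R.from_euler('xyz',d["attitude"]).as_matrix();K=d["intrinsics"]
def px(X):
    q=A.T@(X-d["position"]);return K[0,0]*q[0]/-q[2]+K[0,2],K[1,1]*-q[1]/-q[2]+K[1,2]
t=s["tcp_pos"];zc=t[2]-.0554
print("wing top fwd edge",px(t+[0,.019,zc+.085-t[2]]),"pin tip",px(t+[0,.028,zc+.0265-t[2]]),px(t+[0,.028,zc+.031-t[2]]))
for n in("scene","side"):
    p=arm.get_image(n);M={}
    for k,z in dict(wing=zc+.0675,pins=zc+.0265,mouth=.09,home=.054).items():
        for r in arm.place_of(k,p)[:1]: print(n,k,round(r["confidence"],2),at(p,r["location"],z))
E
```

```text
cam in tool [ 0.0667 -0.0011 -0.1429] [-15.3213   0.093   -0.0548]
188 321 321
192 315 328
196 313 329
200 313 329
225 309 334
230 308 334
240 307 335
250 304 338
260 303 340
wing top fwd edge (np.float64(325.6018024749923), np.float64(246.4947903319151)) pin tip (np.float64(324.48453676429483), np.float64(185.39075430743765)) (np.float64(324.5475293982286), np.float64(187.37565388932956))
scene wing 0.52 [ 0.5437 -0.2299  0.2587]
scene pins 0.73 [0.678  0.5007 0.2177]
scene mouth 0.88 [ 0.5399 -0.1624  0.09  ]
scene home 0.77 [ 0.5376 -0.1659  0.054 ]
side wing 0.58 [ 0.541  -0.2264  0.2587]
side pins 0.74 [ 0.5473 -0.2403  0.2177]
side mouth 0.95 [ 0.5459 -0.1453  0.09  ]
```

The held wing and pin sit at column 321.2 at every depth, so the camera's reported x is about 1.1 mm low. Corrected target: (0.5423, -0.155), yaw 84.6°. I'll move above the well.

>>> carry_out:
  rows:
    - {"translation":[0.6,0.06,0],"dr":[0,0,0],"hand":1}
    - {"translation":[0.8,0,0],"dr":[0,0,0],"hand":1}
    - {"translation":[0.7,0,0],"dr":[0,0,0],"hand":1}
    - {"translation":[0.35,0,0],"dr":[0,0,0],"hand":1}
    - {"translation":[0,0,0.6],"dr":[0,0,0.66],"hand":1}
    - {"translation":[0,0,0.8],"dr":[0,0,0],"hand":1}
    - {"translation":[0,0,0.8],"dr":[0,0,0],"hand":1}
    - {"translation":[0,0,0.7],"dr":[0,0,0],"hand":1}
    - {"translation":[0,0,0],"dr":[0,0,0],"hand":1}
    - {"translation":[0,0,0],"dr":[0,0,0],"hand":1}

```text
time: 9.35
tcp_pos: [0.5427, -0.1552, 0.1595]
tcp_rot: [-3.141, -0.0, 1.479]
ft_force: [-0.4, 0.2, -1.7]
finger_gap: 0.129
finger_force: 58.8
```

```bash
python3 - <<'E'
from h import *
np.set_printoptions(precision=4,suppress=True)
s=arm.get_state(); print(s["tcp_pos"],np.degrees(s["tcp_rot"]),s["ft_force"])
a=arm.get_image("wrist")["pixels"];b=arm.get_image("side")["pixels"];c=arm.get_image("scene")["pixels"]
z=lambda i,u,v,w,h,f:cv2.resize(i[v:v+h,u:u+w,::-1],(w*f,h*f),interpolation=2)
A=z(a,240,60,160,200,3);B=z(b,325,90,80,100,3);C=z(c,250,110,80,100,3)
cv2.imwrite("pics/w4.png",np.hstack([A,np.vstack([B,C])]))
E
```

```text
[ 0.5427 -0.1552  0.1595] [-179.9697   -0.0108   84.7242] [-0.3664  0.1759 -1.6691]
```

View pics/w4.png

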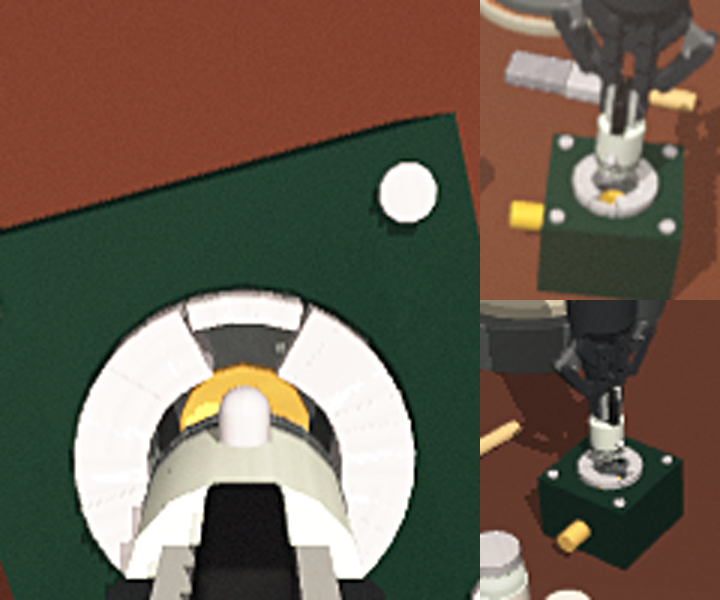

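The pin (crop column 244) lines up with the slot (185–305) and the ring's centre (about 245). I'll lower the foot into the well with the pins just above the ring, and check forces.

>>> carry_out:
  rows:
    - {"translation":[0,0,0.4],"dr":[0,0,0],"hand":1}
    - {"translation":[0,0,0.3],"dr":[0,0,0],"hand":1}
    - {"translation":[0,0,0.25],"dr":[0,0,0],"hand":1}
    - {"translation":[0,0,0.2],"dr":[0,0,0],"hand":1}
    - {"translation":[0,0,0],"dr":[0,0,0],"hand":1}

```text
time: 10.0
tcp_pos: [0.5419, -0.155, 0.1234]
tcp_rot: [-3.139, -0.001, 1.479]
ft_force: [-0.1, -0.1, -2.5]
finger_gap: 0.13
finger_force: 58.9
```

>>> carry_out:
  rows:
    - {"translation":[0,0,0.1],"dr":[0,0,0],"hand":1}
    - {"translation":[0,0,0.1],"dr":[0,0,0],"hand":1}
    - {"translation":[0,0,0.1],"dr":[0,0,0],"hand":1}
    - {"translation":[0,0,0],"dr":[0,0,0],"hand":1}

```text
time: 10.4
tcp_pos: [0.5428, -0.1554, 0.1156]
tcp_rot: [3.142, 0.0, 1.479]
ft_force: [-0.0, 0.0, -2.5]
finger_gap: 0.129
finger_force: 59.0
```

No contact force, and the pins are already below the ring's top. I'll push in against the spring.

>>> carry_out:
  rows:
    - {"translation":[0,0,0.12],"dr":[0,0,0],"hand":1}
    - {"translation":[0,0,0.1],"dr":[0,0,0],"hand":1}
    - {"translation":[0,0,0.1],"dr":[0,0,0],"hand":1}
    - {"translation":[0,0,0.1],"dr":[0,0,0],"hand":1}
    - {"translation":[0,0,0],"dr":[0,0,0],"hand":1}
    - {"translation":[0,0,0],"dr":[0,0,0],"hand":1}

```text
time: 11.0
tcp_pos: [0.5431, -0.1555, 0.104]
tcp_rot: [3.14, 0.0, 1.479]
ft_force: [-1.7, 1.1, 6.1]
finger_gap: 0.124
finger_force: 60.2
```

The spring gives about 8.4 N, so the underside is about 5 mm below home. I'll go 2 mm deeper and turn clockwise.

>>> carry_out:
  rows:
    - {"translation":[0,0,0.06],"dr":[0,0,0],"hand":1}
    - {"translation":[0,0,0],"dr":[0,0,0.3],"hand":1}
    - {"translation":[0,0,0],"dr":[0,0,0.5],"hand":1}
    - {"translation":[0,0,0],"dr":[0,0,0.5],"hand":1}
    - {"translation":[0,0,0],"dr":[0,0,0.5],"hand":1}
    - {"translation":[0,0,0],"dr":[0,0,0.5],"hand":1}
    - {"translation":[0,0,0],"dr":[0,0,0],"hand":1}

```text
time: 11.7
tcp_pos: [0.544, -0.156, 0.1028]
tcp_rot: [3.138, 0.0, 1.156]
ft_force: [-1.0, 0.3, 6.1]
finger_gap: 0.132
finger_force: 60.3
```

```bash
python3 -c "
from h import *
s=arm.get_state();print(s['qpos'],s['torque'],s['ft_force'])"
```

```text
[-4.21040028e-01  3.62930103e-01 -2.07707661e-01  9.96664189e-01
 -5.07233821e-05  1.56459278e+00] [ 0.04088006  0.13168129 -0.09278347] [-1.00984728  0.30837445  6.09164084]
```

It has turned 18.5° freely and is under the ring. I'll continue.

>>> carry_out:
  rows:
    - {"translation":[0,0,0],"dr":[0,0,0.6],"hand":1}
    - {"translation":[0,0,0],"dr":[0,0,0.6],"hand":1}
    - {"translation":[0,0,0],"dr":[0,0,0.6],"hand":1}
    - {"translation":[0,0,0],"dr":[0,0,0.6],"hand":1}
    - {"translation":[0,0,0],"dr":[0,0,0.6],"hand":1}
    - {"translation":[0,0,0],"dr":[0,0,0.6],"hand":1}
    - {"translation":[0,0,0],"dr":[0,0,0.6],"hand":1}
    - {"translation":[0,0,0],"dr":[0,0,0.6],"hand":1}
    - {"translation":[0,0,0],"dr":[0,0,0.6],"hand":1}
    - {"translation":[0,0,0],"dr":[0,0,0.6],"hand":1}
    - {"translation":[0,0,0],"dr":[0,0,0.5],"hand":1}
    - {"translation":[0,0,0],"dr":[0,0,0],"hand":1}

```text
time: 12.9
tcp_pos: [0.5443, -0.1564, 0.103]
tcp_rot: [3.138, -0.003, 0.248]
ft_force: [-0.1, -0.7, 6.5]
finger_gap: 0.129
finger_force: 60.3
```

```bash
python3 -c "
from h import *
s=arm.get_state();print(s['qpos'],s['torque'],s['ft_force'],np.degrees(s['tcp_rot']))"
```

```text
[-4.21251438e-01  3.62904851e-01 -2.07331845e-01  9.96213682e-01
 -6.14749335e-04  2.47218523e+00] [-0.15384843  0.07895994 -0.01027619] [-0.09615923 -0.66510943  6.46726676] [ 1.79817866e+02 -1.73410232e-01  1.42184897e+01]
```

>>> carry_out:
  rows:
    - {"translation":[0,0,0],"dr":[0,0,0.3],"hand":1}
    - {"translation":[0,0,0],"dr":[0,0,0.3],"hand":1}
    - {"translation":[0,0,0],"dr":[0,0,0.15],"hand":1}
    - {"translation":[0,0,0],"dr":[0,0,0],"hand":1}
    - {"translation":[0,0,0],"dr":[0,0,0],"hand":1}

```text
time: 13.4
tcp_pos: [0.5443, -0.1565, 0.1029]
tcp_rot: [3.139, -0.003, 0.145]
ft_force: [0.5, -1.3, 7.3]
finger_gap: 0.124
finger_force: 60.3
```

```bash
python3 -c "
from h import *
s=arm.get_state();print(s['qpos'],s['torque'],s['ft_force'],np.degrees(s['tcp_rot']))"
```

```text
[-4.21288685e-01  3.62952562e-01 -2.07344043e-01  9.96215525e-01
 -7.18108976e-04  2.57534713e+00] [-0.29906112  0.14055423 -0.02175316] [ 0.48446578 -1.2787936   7.31426141] [179.83359211  -0.18508141   8.30559552]
```

>>> carry_out:
  rows:
    - {"translation":[0,0,0],"dr":[0,0,0.15],"hand":1}
    - {"translation":[0,0,0],"dr":[0,0,0.15],"hand":1}
    - {"translation":[0,0,0],"dr":[0,0,0],"hand":1}
    - {"translation":[0,0,0],"dr":[0,0,0],"hand":1}

```text
time: 13.8
tcp_pos: [0.5443, -0.1565, 0.1029]
tcp_rot: [3.139, -0.003, 0.103]
ft_force: [0.2, 0.2, 7.1]
finger_gap: 0.125
finger_force: 60.3
```

```bash
python3 -c "
from h import *
s=arm.get_state();print(s['qpos'][5],s['torque'],s['ft_force'],np.degrees(s['tcp_rot']))"
```

```text
2.617215692523128 [-0.21575477  0.1084906  -0.00949727] [0.18613693 0.17376366 7.08534023] [179.84044902  -0.19211446   5.906049  ]
```

No hard stop felt yet at a tool yaw of 5.9°. I'll ease up by 5 mm so the spring can lift the pins, and read the force.

>>> carry_out:
  rows:
    - {"translation":[0,0,-0.05],"dr":[0,0,0],"hand":1}
    - {"translation":[0,0,-0.05],"dr":[0,0,0],"hand":1}
    - {"translation":[0,0,-0.05],"dr":[0,0,0],"hand":1}
    - {"translation":[0,0,0],"dr":[0,0,0],"hand":1}
    - {"translation":[0,0,0],"dr":[0,0,0],"hand":1}

```text
time: 14.3
tcp_pos: [0.5441, -0.1563, 0.1067]
tcp_rot: [3.139, -0.003, 0.103]
ft_force: [2.5, -3.1, 4.9]
finger_gap: 0.127
finger_force: 59.9
```

```bash
python3 -c "
from h import *
s=arm.get_state();print(s['torque'],s['ft_force'],np.degrees(s['tcp_rot']))
b=arm.get_image('wrist')['pixels'];c=arm.get_image('side')['pixels']
z=lambda i,u,v,w,h,f:cv2.resize(i[v:v+h,u:u+w,::-1],(w*f,h*f),interpolation=2)
cv2.imwrite('pics/w5.png',np.hstack([z(b,210,80,220,260,2),z(c,330,100,75,104,5)]))"
```

```text
[-0.70976833 -0.51049071  0.01704127] [ 2.52669717 -3.14085583  4.85611698] [ 1.79870782e+02 -1.53680159e-01  5.90943114e+00]
```

View pics/w5.png

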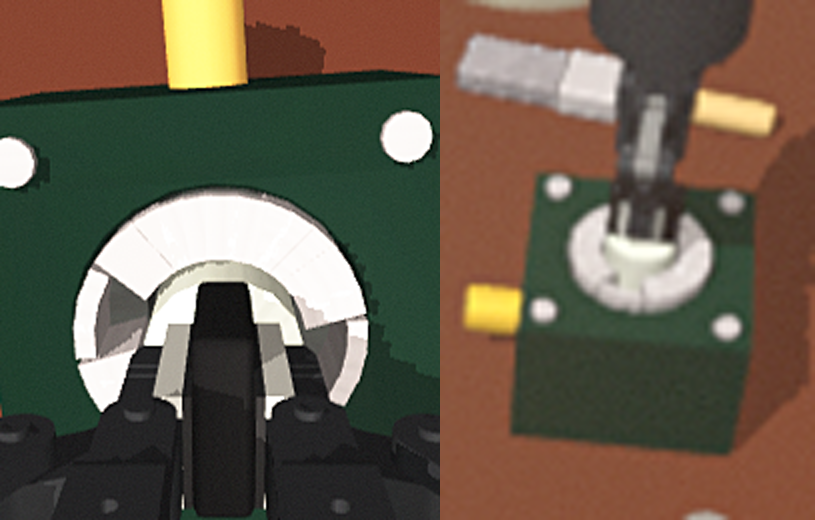

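The picture shows the wing upright between the pads and the housing stub about 4° left of the tool's axis. The slots at left (120,310) and right (340,350) are empty, so the pins are under the ring. The spring force fits a position inside the notches; I'll raise by the last 3 mm.

>>> carry_out:
  rows:
    - {"translation":[0,0,-0.05],"dr":[0,0,0],"hand":1}
    - {"translation":[0,0,-0.05],"dr":[0,0,0],"hand":1}
    - {"translation":[0,0,0],"dr":[0,0,0],"hand":1}
    - {"translation":[0,0,0],"dr":[0,0,0],"hand":1}

```text
time: 14.8
tcp_pos: [0.5427, -0.1552, 0.1088]
tcp_rot: [-3.141, 0.0, 0.104]
ft_force: [1.9, -1.2, 4.0]
finger_gap: 0.131
finger_force: 59.7
```

```bash
python3 -c "
from h import *
s=arm.get_state();print(s['torque'],s['ft_force'],np.degrees(s['tcp_rot']))"
```

```text
[-0.34297618 -0.5533096   0.06414112] [ 1.8885006  -1.19279081  3.99325836] [-1.79974482e+02  3.38753094e-03  5.93035048e+00]
```

>>> carry_out:
  rows:
    - {"translation":[0,0,-0.04],"dr":[0,0,0],"hand":1}
    - {"translation":[0,0,-0.04],"dr":[0,0,0],"hand":1}
    - {"translation":[0,0,0],"dr":[0,0,0],"hand":1}
    - {"translation":[0,0,0],"dr":[0,0,0],"hand":1}

```text
time: 15.2
tcp_pos: [0.5423, -0.1551, 0.1098]
tcp_rot: [-3.14, 0.001, 0.103]
ft_force: [4.3, -1.6, -7.0]
finger_gap: 0.126
finger_force: 59.0
```

```bash
python3 -c "
from h import *
s=arm.get_state();print(s['torque'],s['ft_force'],np.degrees(s['tcp_rot']))"
```

```text
[-0.47340325 -1.10076931  0.01614425] [ 4.251991   -1.61636074 -6.97933676] [-1.79926863e+02  8.01089077e-02  5.92126363e+00]
```

The force dropped sharply at underside ≈ 0.054 m, so the pins are seated against the notch tops. I'll ease off, release and retreat straight up.

>>> carry_out:
  rows:
    - {"translation":[0,0,0.04],"dr":[0,0,0],"hand":1}
    - {"translation":[0,0,0],"dr":[0,0,0],"hand":0.7}
    - {"translation":[0,0,0],"dr":[0,0,0],"hand":0.5}
    - {"translation":[0,0,0],"dr":[0,0,0],"hand":0.4}
    - {"translation":[0,0,0],"dr":[0,0,0],"hand":0.4}
    - {"translation":[0,0,-0.4],"dr":[0,0,0],"hand":0.4}
    - {"translation":[0,0,-0.8],"dr":[0,0,0],"hand":0.4}
    - {"translation":[0,0,-1],"dr":[0,0,0],"hand":0.4}
    - {"translation":[0,0,-1],"dr":[0,0,0],"hand":0.4}
    - {"translation":[-0.8,0,-0.5],"dr":[0,0,0],"hand":0.4}
    - {"translation":[-0.8,0,0],"dr":[0,0,0],"hand":0.4}
    - {"translation":[0,0,0],"dr":[0,0,0],"hand":0.4}
    - {"translation":[0,0,0],"dr":[0,0,0],"hand":0.4}

```text
time: 16.5
tcp_pos: [0.4951, -0.1605, 0.2222]
tcp_rot: [3.141, -0.002, 0.103]
ft_force: [0.2, -0.0, 0.2]
finger_gap: 0.598
finger_force: 0.0
```

```bash
python3 - <<'E'
from h import *
np.set_printoptions(precision=4,suppress=True)
s=arm.get_state();print(s['ft_force'],np.degrees(s['tcp_rot']),s['tcp_pos'])
p=arm.get_image('wrist');b=p['pixels'];im=b.astype(int);c=arm.get_image('side')['pixels']
r=arm.place_of('wing',p);print(r[:1]);u,v=map(int,r[0]['location'])
y0=max(0,v-45);x0=u-55
m=(im[y0:v+45,x0:u+55].max(2)<80)&(im[y0:v+45,x0:u+55].max(2)>=38)&(np.ptp(im[y0:v+45,x0:u+55],2)<12)
n,l,st,_=cv2.connectedComponentsWithStats(m.astype(np.uint8));k=1+np.argmax(st[1:,4])
ys,xs=np.where(l==k);P=np.array([at(p,(x+x0,y+y0),.139)[:2] for x,y in zip(xs,ys)]);print(st[k],cv2.minAreaRect((P*1e4).astype(np.float32)))
z=lambda i,u,v,w,h,f:cv2.resize(i[v:v+h,u:u+w,::-1],(w*f,h*f),interpolation=2)
cv2.imwrite('pics/w6.png',np.hstack([z(b,max(0,u-80),max(0,v-70),160,150,3),z(c,330,100,75,90,4)[:,:300] if 0 else cv2.resize(z(c,330,100,75,90,5),(300,450))]))
E
```

```text
[ 0.1904 -0.0189  0.2122] [179.9559  -0.0893   5.8872] [ 0.4951 -0.1605  0.2222]
[{'location': [321.1, 137.7], 'confidence': 0.7}]
[ 47  18  16  58 847] ((5404.03955078125, -1547.5718994140625), (367.9435729980469, 95.91902160644531), 5.490673065185547)
```

View pics/w6.png

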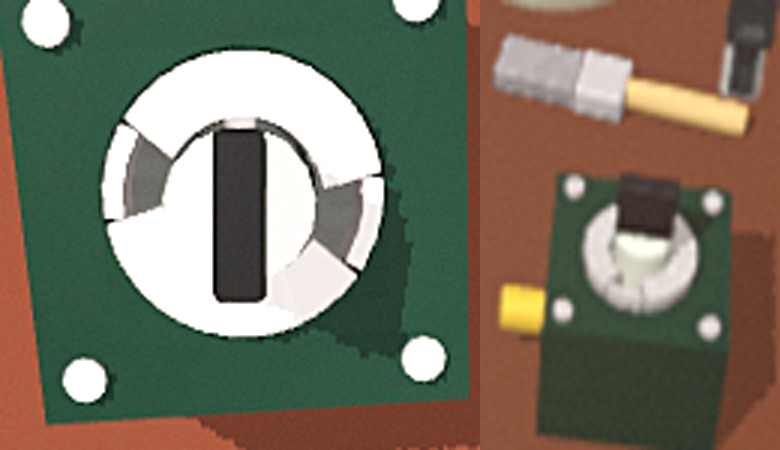

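The final picture shows the wing (crop 240,215) standing free and level. Both slots are empty, and the pins are about 79° from the slots, at the clockwise stop. The gripper is clear with zero force, so I'm handing in.

```bash
python3 -c "
from bench import arm
print(arm.sign_off())"
```

```text
the job is handed in; nothing more can be done
None
```

The cartridge is locked home in the housing: turned clockwise as far as the stop, with its pins up in the notches. It was released with the gripper clear, nothing else was touched, and the job was handed in at about 17 s; the sign-off returned no verdict.

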